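# Change the socket on the impact wrench

## Robot

A 6-joint arm with a two-finger parallel gripper is mounted at the origin on the work surface. World frame = base frame: x ahead of the robot, y to its left, z up, the work surface at z = 0. Lengths are in m, angles in rad, forces in N, time in s.
With the tool pointing down it reaches from about 0.275 to 0.725 m from the base axis. Payload 5.6 kg.
Tool frame: the origin (TCP) lies midway between the tips of the shut fingers; the grasp point (between the pads) lies 19 mm behind it; z points along the fingers, y is the line along which they close (so a half turn about z gives the same grasp; the last joint's range is limited). The gripper opens to 85 mm and grips with 20 to 120 N. Pads are 22 mm wide; open, the fingers measure 114 mm over their backs; the gripper's body (76 mm by 85 mm) begins 54 mm behind the grasp point. The pads swing forward as they close: fully open they stand 13 mm farther back than shut.
Start: joints at [1.449, 0.255, 0.108, 0, -1.424, -0.285], TCP at [0.218, 0.505, 0.192] pointing down, gripper open.
Joint ranges: [-2.95, 2.95], [-1.21, 1.97], [-1.09, 1.5], [-2.87, 1.71], [-2.94, -0.07], [-3.05, 3.05]. Speed limits (rad/s): [2.57, 2.57, 3.14, 3.14, 3.14, 3.14].

## Interface

Orientations are given as a rotation vector (axis times angle).
In Python, from plant import * gives the robot as it stands. The module is installed in compiled form; this text tells all that it offers.
- The arm moves only by the tool apply_moves, never from a script. Its argument "targets" is a list of rows, each a list of 6 numbers: the shift along the tool's x, y, z as a fraction of full scale, then the turn, a rotation vector about the tool's x, y, z as a fraction of full scale. A call has 1 to 12 rows; each row shifts and turns the commanded pose from where the row before left it, along the tool's axes as they then stand; what a row does not reach is not made up. Full scale, the value 1, is 50 mm for a shift and 6 degrees for a turn. A row lasts 1/8 s, in which the tool goes at most 62.5 mm and 10.7 degrees, less where a joint would pass 70% of its speed; a pose out of reach is approached as far as the arm can. A call with a number of a shift or a turn outside -1 to 1 is refused whole. A call with a gripper value outside its range is refused whole. "hand" is the gripper command: -1 is shut, 1 is fully open, values between are in proportion, set as the call begins (left out, the last holds). The fingers move at their own pace and stop on an object; "newtons" is the grip in N (left out, the last holds). Time passes only in rows, so rows that do not move let the fingers close. It gives the time, the measured TCP pose, the force, the opening and the grip force at its end, in the units of the state.
- state(): the state, without advancing time (a new reading comes with each control period).
- grab_frame(name): name is "scene" or "top"; returns a dict with "image" (480x640x3 uint8, red, green, blue), "z_map" (480x640 float32, m along the optical axis (not along the pixel's ray), 0 where there is no reading), "fx", "fy", "cx", "cy" (pixels), "rvec" (rotation vector, rad) and "tvec" (3), from world to camera coordinates, as OpenCV has them. Camera axes: x right, y down, z forward; pixel columns grow to the right and rows downward; lengths in m; the calibration is good to about 2 mm. A picture is of the moment at which its call begins.
- close_job(): hands the job in; it is judged then, once.
Trained networks look in a picture, given as the dict that the camera call returned (one of the last four; its "shot" number tells which), for a name from the list of things; names that differ only in an ending like _2 or _b are one class to them, and where a whole thing is asked for, a point or a joint stands for the part that bears it (a point fixed in the world has none). Each returns a list of dicts, best first, with "conf" (0 to 1); they miss things now and then, are a little off and sometimes report something else, mostly with a low value. They report only what shows in the picture. A call takes as long as a camera call. They do not tell look-alikes from the thing itself.
- find_in(picture, thing): "at" ([column, row] in pixels, amid what is visible of it).
The state is a dict: "clock": time; "qpos": joint angles; "qd": joint speeds; "joint_efforts": joint torques, N m; "tool_pos": TCP position; "ee_rot": TCP orientation; "force": force on the tool from outside, world axes, zero at the start; "moment": the same for the moment, N m; "opening": opening from 0.0 (shut) to 1.0 (fully open); "finger_force": force on a finger pad.
Only numpy, scipy, OpenCV 4.12 (cv2) and the standard library are available. Lean on these libraries where they do the work, as an engineer would, in place of code of your own. Each camera call takes 0.05 s, during which the arm holds its last target. There are 200 camera calls.

## Task

Change the socket on the impact wrench that leans in its cradle: first pull the short socket off its square drive and stand it upright, fully down, on the empty post of the wooden socket stand. Then take the widest of the three tall sockets from the stand and push its square end onto the wrench's drive until it clicks fully home, and let go. Leave the other sockets and everything else on the bench as they are.

Things in the scene. Friction and masses are not known exactly. Their poses are not given: they have to be found in the camera images.
- drive_seat (a point): Square drive of the impact wrench: a steel stub 12.7 mm wide, 20 mm long, last 4 mm tapering to 8.5, at the tip of its nose. The point is on its axis at the root; a socket that is home has its mouth here. About 178 mm up. z points outwards along it (up, leaning 35 degrees towards the robot's side); x, y are square to its flats. At the start the short socket is home on it.
- wrench_head (a point): Cordless impact wrench in a plywood cradle screwed to the bench (fixed, footprint 200 x 240 mm). Point: on the head's axis 75 mm below the drive's root, z along that axis. The nose is 32 mm wide at the root and 54 mm wide 30 mm lower, the head 70 mm; grip and battery stick out to +y, as far as 170 mm from the axis.
- detent (a joint): Spring ball in the drive's -x flat, 9 mm from the root (its +x flat has one too, detent_b): 0 = standing out 2.3 mm (also when clicked into a socket), up to 0.0035 = pressed in (m). Each side of a socket's bore has a dimple for it, centred 9 mm from the mouth, so all four turns of the square click, in the last 4 mm of travel. Snapping on or off takes roughly 5 to 15 N.
- detent_b (a joint): The like spring ball in the drive's +x flat.
- short_mid (a point): Short steel socket, 27 mm across, 52 mm long, round outside, about 0.12 kg, on the wrench's drive at the start. Point: its centre, 26 mm from its mouth. z runs from the square mouth to the nut end (black hexagon); x, y are square to the sides of its square bore (13.7 mm wide, 22 mm deep; fits drive and posts).
- wide_mid (a point): The widest of the three tall steel sockets on the stand: 34 mm across, 75 mm long, round outside, about 0.26 kg, square mouth down over a post (any of the four). Point: its centre, 37.5 mm from the mouth; z from mouth to nut end; x, y square to the sides of its bore (13.7 mm wide, 22 mm deep).
- middle_mid (a point): Another tall socket on the stand, 28.4 mm across, 75 mm long; its centre. Not wanted; stays on its post.
- slim_mid (a point): The slimmest tall socket on the stand, 24 mm across, 75 mm long; its centre. Not wanted; stays on its post.
- spare_post (a point): The empty one of four square steel posts on the stand, with a thin dark square label at its foot. Posts are 11 mm wide, 13 mm high (top 3 mm tapers to 8 mm), square to the stand. Point: foot of the post, on the board's top, 20 mm above the bench; z up, y along the row, x across it. A socket on its post has its mouth on the board.
- stand_mid (a point): Socket stand: a fixed wooden board 60 x 220 x 20 mm with a row of four posts along its length, 50 mm apart (25 and 75 mm either side of the middle). Point: middle of its top; y along the row, z up.
- glue_at (a point): White glue bottle, 56 mm across, 170 mm tall, standing; point half-way up. Bystander.
- brush_at (a point): Flat paint brush lying, 200 mm long; point at its middle. Bystander.
- tape_at (a point): Black tape measure lying, 70 x 66 x 36 mm; its centre. Bystander.
- jar_at (a point): Jar of screws, 60 mm across, 75 mm tall, standing just behind the socket stand; point half-way up. Bystander.
- offcut_at (a point): Wood offcut lying, 90 x 45 x 20 mm, in front of the cradle; its centre. Bystander.
- chisel_at (a point): Round tool with a wooden handle lying, 220 mm long; its middle. Bystander.
There are look-alikes about, which are no part of the job. What is shaped like the part that bears short_mid but orange or red is not meant.

How it is judged:
On the way, in this order (a step that is already met when the one before it is completed fails the run):
1. the short socket stands fully down on the empty post (horizontal distance between short_mid and spare_post below 0.005 m and z of short_mid in the frame of spare_post between 0.022 and 0.03 m and angle between short_mid's own z axis and vertical below 0.12 rad), for 0.2 s.
2. the widest tall socket is clicked fully home on the drive (x of wide_mid in the frame of drive_seat between -0.005 and 0.005 m and y of wide_mid in the frame of drive_seat between -0.005 and 0.005 m and z of wide_mid in the frame of drive_seat between 0.034 and 0.0395 m and angle between the z axis of wide_mid and the z axis of drive_seat, either way round below 0.1 rad and value of joint each of detent, detent_b below 0.0005 m), for 0.2 s.
At the end, for the whole second after the job is handed in: The short socket stands at rest on the empty post (5 mm sideways, 4 mm in height, 7 degrees of upright) and the widest tall socket is at rest on the drive (centre within 5 mm of its axis, mouth within about 2 mm of the root, 6 degrees), both spring balls out in the dimples (below 0.5 mm) (all of step 1 and all of step 2 and linear speed of each of short, wide below 0.02 m/s); the robot touches nothing.
It fails at once if another socket is disturbed (moved more than 15 mm) (distance of any of middle_mid, slim_mid from where it was at the start of the episode above 0.015 m).
It fails at once if a bystander is disturbed (moved more than 30 mm) (distance of any of glue_at, brush_at, tape_at, jar_at, offcut_at, chisel_at from where it was at the start of the episode above 0.03 m).
It also fails if it takes over 69 s, if anything falls off the work surface, if the arm or the gripper's body presses on something with over 40 N, if the wrist force passes 120 N, or if a joint passes its speed limit or range.

## Working session

There is one attempt and no reset: what is moved stays moved. The work goes in short steps, Python scripts to look and compute and a tool call to move; the robot and the scene stay as the last step left them, time stands still between calls to the robot, and variables do not carry over. Pictures are saved under pics/ and viewed, at most 10 in all, crops included, and the job is handed in when it is done.

Besides the shell and the picture viewer there is one more tool, called after "Emit:" as name([rows], argument=value, ...), one row to a line, values as JSON. apply_moves: Moves the arm, as the interface text tells. Shift numbers are shares of 50 mm and turn numbers shares of 6 degrees, none past 1 either way. Its arguments: {"type":"object","properties":{"targets":{"type":"array","items":{"type":"array","items":{"type":"number"}}},"hand":{"type":"number"},"newtons":{"type":"number"}},"required":["targets"]}

```bash
mkdir -p pics
cat > h.py <<'E'
from plant import *
import numpy as np, cv2
from scipy.spatial.transform import Rotation as R
def cloud(f):
    z=f["z_map"];v,u=np.mgrid[:480,:640]
    p=np.stack([(u-f["cx"])/f["fx"]*z,(v-f["cy"])/f["fy"]*z,z],-1)
    Rm=R.from_rotvec(np.ravel(f["rvec"])).as_matrix()
    w=(p-np.ravel(f["tvec"]))@Rm
    w[z==0]=np.nan
    return w
def proj(f,P):
    return cv2.projectPoints(np.array(P,float).reshape(-1,3),np.array(f["rvec"],float),np.array(f["tvec"],float),np.array([[f["fx"],0,f["cx"]],[0,f["fy"],f["cy"]],[0,0,1.]]),None)[0][:,0]
E
python3 - <<'E'
from h import *
np.set_printoptions(precision=4,suppress=True)
for n in("scene","top"):
    f=grab_frame(n);cv2.imwrite(f"pics/{n}0.png",f["image"][...,::-1])
    w=cloud(f);np.save(n+"0.npy",w)
    print(n,f["fx"],f["rvec"],f["tvec"])
    for t in "drive_seat wrench_head short_mid wide_mid middle_mid slim_mid spare_post stand_mid".split():
        for d in find_in(f,t)[:3]:
            c,r=map(int,d["at"]);print(t,d["at"],round(d["conf"],2),w[r,c])
print(state())
E
```

```text
scene 509.1868173444242 [ 2.0604  1.3421 -0.5036] [-0.258  -0.2706  1.3288]
short_mid [368.0, 186.7] 0.61 [0.5226 0.1444 0.2059]
short_mid [301.9, 314.5] 0.56 [ 0.6107 -0.0224  0.0256]
short_mid [302.2, 275.4] 0.53 [0.5266 0.0155 0.0246]
wide_mid [144.7, 321.0] 0.88 [ 0.5563 -0.2821  0.083 ]
middle_mid [169.5, 306.1] 0.73 [ 0.5369 -0.2373  0.0756]
slim_mid [194.5, 291.3] 0.64 [ 0.5177 -0.1893  0.0698]
spare_post [221.8, 291.1] 0.57 [ 0.4991 -0.1399  0.0215]
spare_post [259.5, 222.7] 0.19 [ 0.4317 -0.0336  0.1027]
stand_mid [188.3, 311.8] 0.9 [ 0.5191 -0.2087  0.0213]
top 556.0890912116034 [ 2.1343 -2.1354  0.1873] [0.0136 0.5503 1.1092]
short_mid [233.7, 251.4] 0.68 [0.5109 0.1567 0.2294]
short_mid [313.1, 263.7] 0.64 [0.5179 0.017  0.0299]
short_mid [330.8, 224.8] 0.58 [ 0.6026 -0.0194  0.0251]
wide_mid [458.2, 250.4] 0.61 [ 0.5349 -0.2719  0.0941]
middle_mid [433.5, 257.3] 0.77 [ 0.5199 -0.2202  0.1002]
middle_mid [425.8, 153.0] 0.62 [ 0.7607 -0.2275  0.026 ]
slim_mid [411.5, 268.8] 0.45 [ 0.4988 -0.1771  0.0941]
slim_mid [386.6, 279.9] 0.3 [ 0.4836 -0.135   0.0345]
spare_post [384.1, 280.2] 0.79 [ 0.4825 -0.132   0.0251]
{'clock': 0.9, 'qpos': array([ 1.4486,  0.2551,  0.1082,  0.    , -1.4239, -0.2846]), 'qd': array([-0.0014,  0.001 ,  0.0008,  0.0008,  0.001 ,  0.0011]), 'joint_efforts': array([ -0.0028, -38.6393,  23.8065,   5.3675,  -0.0004,   0.    ]), 'tool_pos': array([0.2176, 0.5051, 0.1921]), 'ee_rot': array([-3.0768,  0.6345, -0.    ]), 'force': array([ 0.0925, -0.4356,  0.8305]), 'moment': array([ 0.0643, -0.0168,  0.0055]), 'finger_force': 0.0, 'opening': 1.000504427646927}
```

View pics/scene0.png

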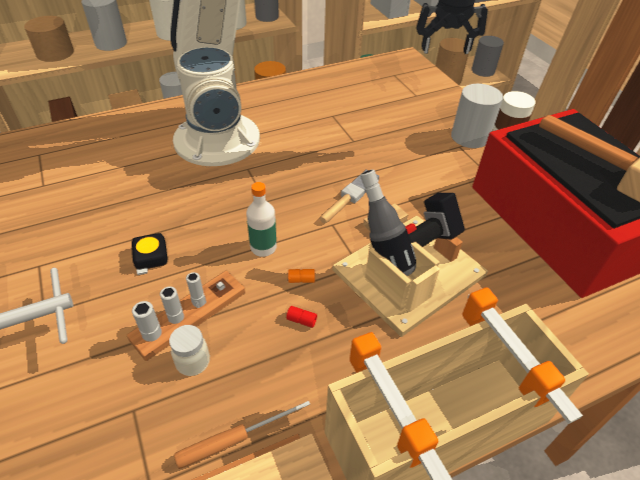

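View pics/top0.png

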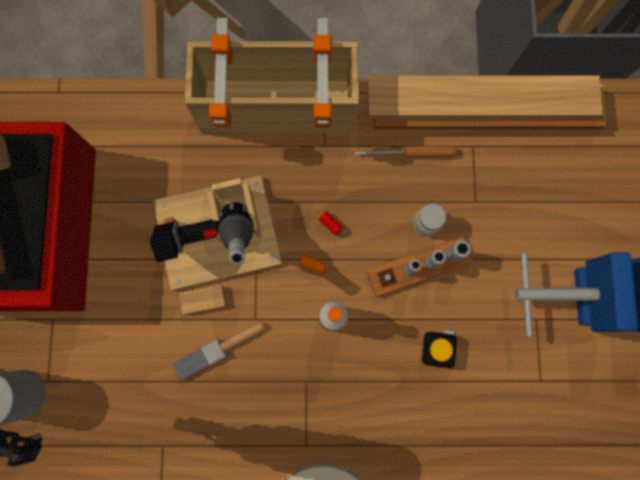

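The scene view shows the wrench with the short socket near (370,183), and the stand near (188,311) with its empty post at (221,287). In the top view the socket is at (236,255), the posts run from (387,278) to (460,248), and the jar is at (430,220). Next I'll fit the geometry from depth.

```bash
cat > fit.py <<'E'
from h import *
from scipy.optimize import least_squares
np.set_printoptions(precision=4,suppress=True)
W={n:np.load(n+"0.npy").reshape(-1,3) for n in("scene","top")}
def near(w,c,r,z0,z1):
    w=w[~np.isnan(w[:,0])];return w[(np.hypot(*(w[:,:2]-c).T)<r)&(w[:,2]>z0)&(w[:,2]<z1)]
# tall sockets, jar: vertical cylinders
for nm,c,rad,z0,z1 in[("wide",(.545,-.275),.017,.035,.088),("mid",(.529,-.226),.0142,.035,.088),("slim",(.508,-.18),.012,.035,.088),("jar",(.585,-.215),.03,.02,.05),("post",(.49,-.135),0,.03,.04)]:
    for n,w in W.items():
        p=near(w,c,.028 if rad<.03 else .045,z0,z1)
        if len(p)<5: print(nm,n,len(p));continue
        t=near(w,c,.03,.09,.11)
        if rad==0: print(nm,n,len(p),p.mean(0));continue
        s=least_squares(lambda q:np.hypot(*(p[:,:2]-q).T)-rad,c,loss="soft_l1",f_scale=.001)
        print(nm,n,len(p),s.x,"rms",np.sqrt(np.mean(s.fun**2)),"top",len(t),t.mean(0) if len(t) else "", np.percentile(t[:,2],90) if len(t) else "")
# wrench nose: 35deg axis, profile radius
def model(q,p):
    c=np.array([q[0],q[1],q[3]]);a=np.array([np.sin(q[4])*np.cos(q[2]),np.sin(q[4])*np.sin(q[2]),np.cos(q[4])])
    d=p-c;s=d@a;r=np.linalg.norm(d-np.outer(s,a),axis=1);return s,r,a
def res(q,p):
    s,r,_=model(q,p)
    prof=np.interp(s,[-.032,-.03,-.0005,.0005],[.027,.027,.016,.0135])
    return np.where(s<.051,r-prof,np.where(r<.014,s-.052,.003)) 
for n in("scene","top","both"):
    w=np.vstack(list(W.values())) if n=="both" else W[n]
    p0=near(w,(.53,.155),.06,.155,.24)
    q=np.array([.535,.155,np.pi,.178,np.radians(35)])
    for k in range(6):
        s,r,_=model(q,p0);p=p0[(s>-.028)&(s<.055)&(r<.032)]
        o=least_squares(res,q,args=(p,),loss="soft_l1",f_scale=.0015,x_scale=[.01,.01,.1,.01,.05]);q=o.x
    print("drive",n,len(p),q[:2],q[3],"az",np.degrees(q[2]),"tilt",np.degrees(q[4]),np.sqrt(np.median(o.fun**2)))
# board edges
for n,w in W.items():
    b=near(w,(.52,-.208),.125,.017,.0225)
    f=cv2.minAreaRect((b[:,:2]*1000).astype(np.float32));print("board",n,len(b),f)
# grip direction
b=near(W["top"],(.54,.25),.08,.06,.2);print(b.mean(0))
E
python3 fit.py
```

```text
wide scene 390 [ 0.5387 -0.2803] rms 0.0008332903631924662 top 301 [ 0.5415 -0.28    0.0951] 0.09710445043092857
wide top 123 [ 0.5381 -0.2793] rms 0.0005614544944411376 top 233 [ 0.5373 -0.2783  0.0961] 0.09874588861621597
mid scene 308 [ 0.5224 -0.2331] rms 0.0007721195288603631 top 191 [ 0.5251 -0.233   0.0951] 0.09671819963295146
mid top 88 [ 0.5216 -0.232 ] rms 0.0004790576991914046 top 164 [ 0.5212 -0.2313  0.0964] 0.0988260753016593
slim scene 253 [ 0.5056 -0.1859] rms 0.0008446404293250557 top 133 [ 0.5086 -0.1859  0.0948] 0.09717688344126306
slim top 64 [ 0.505  -0.1848] rms 0.0004575728297708183 top 121 [ 0.5046 -0.1842  0.0959] 0.09879709522610991
jar scene 90 [ 0.5902 -0.2119] rms 0.01097854362529502 top 0  
jar top 217 [ 0.5669 -0.2035] rms 0.010993270642881092 top 0  
post scene 29 [ 0.4918 -0.1395  0.0323]
post top 26 [ 0.4883 -0.1372  0.0338]
drive scene 866 [0.5309 0.1583] 0.1771961739438087 az 194.3465581672854 tilt 35.0916723726193 0.0009821009938751036
drive top 701 [0.5307 0.1592] 0.1777086569034079 az 193.57601934314735 tilt 35.54525615155023 0.000922813124316333
drive both 1561 [0.5304 0.1586] 0.17785740515416248 az 194.81405912551332 tilt 35.08053171759502 0.000951332708532128
board scene 2152 ((553.8358154296875, -195.8480987548828), (143.35902404785156, 219.51657104492188), 19.64781379699707)
board top 1438 ((550.4569702148438, -195.28619384765625), (139.15628051757812, 220.6947021484375), 19.331958770751953)
[0.5577 0.2612 0.1224]
```

Run:
```python
import cv2
a=cv2.imread("pics/top0.png");s=cv2.imread("pics/scene0.png")
A=cv2.resize(a[225:305,360:480],(600,400),interpolation=2);B=cv2.resize(a[170:270,140:290],(600,400),interpolation=2)
cv2.imwrite("pics/c1.png",cv2.resize(cv2.vconcat([A,B]),(450,600)))
```

```text
(no output)
```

View pics/c1.png

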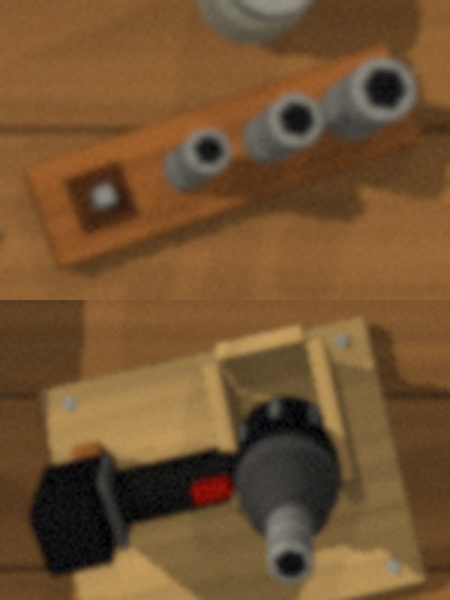

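The crops confirm the geometry:
- **Stand:** yaw is about 19.4°, with the spare post at about (0.4887, -0.138).
- **Drive:** root is at about (0.5306, 0.1588, 0.1777), leaning 35° towards azimuth 194.5°.

```bash
cat > g.py <<'E'
from h import *
np.set_printoptions(precision=4,suppress=True)
D=np.array([.5306,.1588,.1777]);AZ=np.radians(194.5);T=np.radians(35.)
A=np.array([np.sin(T)*np.cos(AZ),np.sin(T)*np.sin(AZ),np.cos(T)])
E=np.array([np.cos(T)*np.cos(AZ),np.cos(T)*np.sin(AZ),-np.sin(T)])
SY=np.radians(199.4)
def frame(y,z): return R.from_matrix(np.stack([np.cross(y,z),y,z],1))
RW=frame(E,-A)
RS=frame(np.array([np.cos(SY),np.sin(SY),0]),np.array([0,0,-1.]))
SPARE=np.array([.4887,-.138,.02]);WIDE=np.array([.5384,-.2798,.02])
def plan(targets,p=None,r=None):
    s=state()
    p=s["tool_pos"] if p is None else p; r=R.from_rotvec(s["ee_rot"]) if r is None else r
    print("t",s["clock"],"p",p,"F",s["force"],"open",s["opening"],"ff",s["finger_force"],"q",s["qpos"])
    for tp,tr in targets:
        rv=(r.inv()*tr).as_rotvec()/np.radians(6); d=tr.inv().apply(np.array(tp)-p)/.05
        print("turn total",rv,"n",int(np.ceil(np.abs(rv).max())),"| then shift total",d,"n",int(np.ceil(np.abs(d).max())))
        p,r=np.array(tp),tr
E
python3 - <<'E'
from g import *
plan([(D+.13*A,RW),(D+.015*A,RW)])
f=grab_frame("top");w=cloud(f)
b=w.reshape(-1,3);b=b[(abs(b[:,0]-.59)<.06)&(abs(b[:,1]+.21)<.05)&(b[:,2]>.07)&(b[:,2]<.085)]
print("jar",len(b),b.mean(0),b.min(0),b.max(0))
E
```

```text
t 0.9 p [0.2176 0.5051 0.1921] F [ 0.0925 -0.4356  0.8305] open 1.000504427646927 ff 0.0 q [ 1.4486  0.2551  0.1082  0.     -1.4239 -0.2846]
turn total [5.419  2.6547 8.4193] n 9 | then shift total [ 8.2733 -3.3788  0.1175] n 9
turn total [0. 0. 0.] n 0 | then shift total [ 0.  -0.   2.3] n 3
jar 514 [ 0.6079 -0.2268  0.0762] [ 0.5819 -0.2537  0.0701] [ 0.6339 -0.2018  0.0824]
```

Emit:
apply_moves([
  [0,0,0,0.602,0.295,0.935],
  [0,0,0,0.602,0.295,0.935],
  [0,0,0,0.602,0.295,0.935],
  [0,0,0,0.602,0.295,0.935],
  [0,0,0,0.602,0.295,0.935],
  [0,0,0,0.602,0.295,0.935],
  [0,0,0,0.602,0.295,0.935],
  [0,0,0,0.602,0.295,0.935],
  [0,0,0,0.602,0.295,0.935],
  [0,0,0,0,0,0],
], hand=0.5)

```text
clock: 2.2
tool_pos: [0.217, 0.5049, 0.1912]
ee_rot: [-2.069, 1.597, -0.507]
force: [0.2, -0.4, -0.6]
opening: 0.754
finger_force: 0.0
```

Emit:
apply_moves([
  [0.827,-0.338,0.012,0,0,0],
  [0.827,-0.338,0.012,0,0,0],
  [0.827,-0.338,0.012,0,0,0],
  [0.827,-0.338,0.012,0,0,0],
  [0.827,-0.338,0.012,0,0,0],
  [0.827,-0.338,0.012,0,0,0],
  [0.827,-0.338,0.012,0,0,0],
  [0.827,-0.338,0.012,0,0,0],
  [0.827,-0.338,0.012,0,0,0],
  [0.827,-0.338,0.012,0,0,0],
  [0,0,0,0,0,0],
  [0,0,0,0,0,0],
])

```text
clock: 3.7
tool_pos: [0.4587, 0.14, 0.2846]
ee_rot: [-2.066, 1.6, -0.504]
force: [0.2, 1.0, -0.0]
opening: 0.75
finger_force: 0.0
```

```bash
python3 -c "
from g import *
plan([(D+.13*A,RW),(D+.015*A,RW)])"
```

```text
t 3.7 p [0.4587 0.14   0.2846] F [ 0.2334  0.9974 -0.0465] open 0.7495078537457214 ff 0.0 q [ 0.9211 -0.3908 -0.6029  0.4665 -0.9109 -0.8732]
turn total [-0.0051  0.0026 -0.0017] n 1 | then shift total [-0.003   0.0082  0.0034] n 1
turn total [0. 0. 0.] n 0 | then shift total [ 0.  -0.   2.3] n 3
```

Emit:
apply_moves([
  [0,0.008,0.6,0,0,0],
  [0,0,0.6,0,0,0],
  [0,0,0.6,0,0,0],
  [0,0,0.5,0,0,0],
  [0,0,0,0,0,0],
  [0,0,0,0,0,0],
])

```text
clock: 4.45
tool_pos: [0.5218, 0.1579, 0.1906]
ee_rot: [-2.068, 1.597, -0.504]
force: [-0.0, 0.6, 0.5]
opening: 0.755
finger_force: 0.0
```

```bash
python3 -c "
from g import *
plan([(D+.015*A,RW)])
for n in ('scene','top'):
    f=grab_frame(n);c,r=proj(f,D+.03*A)[0].astype(int)
    im=f['image'][max(r-60,0):r+60,c-80:c+80,::-1];cv2.imwrite('pics/g_%s.png'%n,cv2.resize(im,(480,360),interpolation=2))
a=cv2.imread('pics/g_scene.png');b=cv2.imread('pics/g_top.png');cv2.imwrite('pics/g1.png',cv2.resize(cv2.hconcat([a,b]),(800,300)))"
```

```text
t 4.45 p [0.5218 0.1579 0.1906] F [-0.0335  0.5953  0.4576] open 0.7550675215540116 ff 0.0 q [ 0.7492 -0.1884 -0.742   0.5637 -0.5346 -0.9129]
turn total [-0.0066  0.0113  0.0215] n 1 | then shift total [0.0266 0.0051 0.0107] n 1
```

View pics/g1.png

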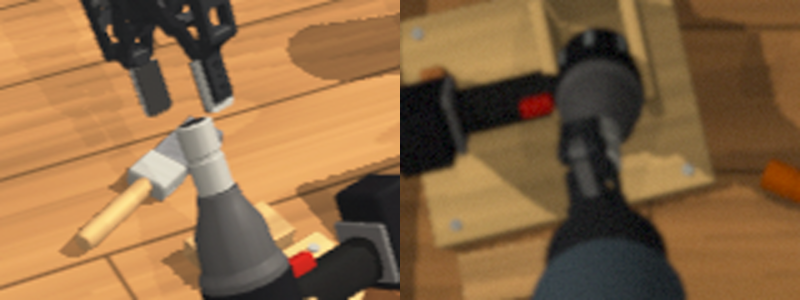

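The scene crop shows the fingers at (150–220, 60–110), which is short of the socket end at (195,125). The top crop has them over it. I'll check this with depth.

```bash
python3 -c "
from g import *
s=state();print(s['clock'],s['tool_pos'])
f=grab_frame('scene');w=cloud(f).reshape(-1,3)
o=np.load('scene0.npy').reshape(-1,3)
m=(np.linalg.norm(w-o,axis=1)>.03)&(np.linalg.norm(w-(D+.08*A),axis=1)<.15)
q=(w[m]-D); L=np.stack([RW.inv().apply(q)[:,0],RW.inv().apply(q)[:,1],q@A],1)
print(m.sum());
h=np.argsort(L[:,2])[:60];print(L[h][::4])
print('tcp proj',proj(f,[s['tool_pos'],D,D+.052*A]), (s['tool_pos']-D)@A)
c,r=proj(f,D+.03*A)[0].astype(int);cv2.imwrite('pics/g2.png',cv2.resize(f['image'][r-60:r+60,c-80:c+80,::-1],(480,360),interpolation=2))"
```

```text
4.55 [0.5221 0.1578 0.1912]
4013
[[ 0.0023  0.0333  0.0613]
 [-0.001   0.031   0.0618]
 [-0.0063 -0.038   0.0622]
 [-0.0042  0.0316  0.0624]
 [ 0.0007 -0.0412  0.0631]
 [ 0.0028  0.0316  0.0633]
 [ 0.0085  0.0302  0.0637]
 [ 0.0117 -0.0408  0.064 ]
 [ 0.0001  0.0314  0.0642]
 [ 0.0061  0.0297  0.0647]
 [ 0.0015  0.0325  0.0648]
 [-0.0079 -0.0402  0.065 ]
 [ 0.0062 -0.0378  0.0655]
 [-0.0116 -0.0363  0.0656]
 [-0.0004  0.0311  0.0659]]
tcp proj [[373.7094 190.0978]
 [375.6923 198.4841]
 [366.6465 171.667 ]] 0.015922346532320036
```

View pics/g2.png

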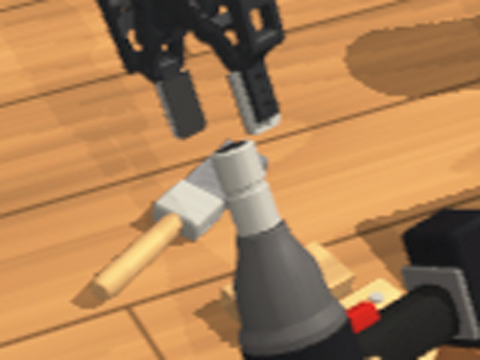

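```bash
python3 -c "
from g import *
f=grab_frame('scene')
print('start tcp proj',proj(f,[[.2176,.5051,.192],[.2176,.5051,.22]]))
o=np.load('scene0.npy');b=o.reshape(-1,3)
b=b[(np.hypot(b[:,0]-.2176,b[:,1]-.5051)<.12)&(b[:,2]>.1)];b=b[np.argsort(b[:,2])];print(len(b),b[:40:4])
o=np.load('top0.npy');b=o.reshape(-1,3)
b=b[(np.hypot(b[:,0]-.2176,b[:,1]-.5051)<.12)&(b[:,2]>.1)];b=b[np.argsort(b[:,2])];print(len(b),b[:40:4])
"
```

```text
start tcp proj [[441.1032  72.5381]
 [443.5013  61.3859]]
2747 [[0.2857 0.5832 0.1001]
 [0.2854 0.5803 0.1007]
 [0.2682 0.5718 0.101 ]
 [0.2563 0.5652 0.1013]
 [0.2435 0.5682 0.1016]
 [0.2814 0.5768 0.102 ]
 [0.2272 0.5735 0.1023]
 [0.2665 0.5725 0.1027]
 [0.2377 0.572  0.103 ]
 [0.2749 0.5782 0.1035]]
1946 [[0.2913 0.5931 0.1   ]
 [0.2144 0.5859 0.1004]
 [0.2895 0.5907 0.1007]
 [0.2914 0.5907 0.1009]
 [0.2545 0.5703 0.1011]
 [0.2109 0.5888 0.1013]
 [0.2656 0.571  0.1016]
 [0.2038 0.599  0.1019]
 [0.273  0.5752 0.1022]
 [0.2675 0.5725 0.1027]]
```

The fingertips measure about 36 mm farther back than the reported TCP suggests. I'll back off, shut the gripper and measure where the shut tips really are.

Emit:
apply_moves([
  [0,0,-0.8,0,0,0],
  [0,0,0,0,0,0],
  [0,0,0,0,0,0],
  [0,0,0,0,0,0],
  [0,0,0,0,0,0],
  [0,0,0,0,0,0],
], hand=-1, newtons=40)

```text
clock: 5.4
tool_pos: [0.5, 0.151, 0.222]
ee_rot: [-2.067, 1.6, -0.505]
force: [-0.8, 0.6, 0.5]
opening: 0.002
finger_force: 0.0
```

```bash
cat > tip.py <<'E'
from g import *
def tips(n,save=None):
    s=state();f=grab_frame(n);w=cloud(f).reshape(-1,3);o=np.load(n+"0.npy").reshape(-1,3)
    r=R.from_rotvec(s["ee_rot"]);L=r.inv().apply(w-s["tool_pos"])
    m=(np.linalg.norm(w-o,axis=1)>.02)&(abs(L[:,0])<.03)&(abs(L[:,1])<.07)&(abs(L[:,2]+.03)<.08)
    L=L[m];h=np.argsort(-L[:,2])
    print(n,"open",s["opening"],"tool-frame z pctl",np.percentile(L[:,2],[90,98,100]) if len(L) else 0)
    for lo in np.arange(-.06,.0,.01):
        q=L[(L[:,2]>=lo)&(L[:,2]<lo+.01)]
        if len(q)>3: print("  z",round(lo,3),len(q),"x",q[:,0].min(),q[:,0].max(),"y",np.percentile(q[:,1],[2,50,98]))
    if save:
        c,v=proj(f,s["tool_pos"])[0].astype(int);im=f["image"][max(v-60,0):v+60,c-80:c+80,::-1].copy();cv2.imwrite(save,cv2.resize(im,(480,360)))
if __name__=="__main__": 
    tips("scene");tips("top")
E
python3 tip.py
```

```text
scene open 0.002213137449643287 tool-frame z pctl [-0.052  -0.0422 -0.039 ]
  z -0.06 92 x -0.0057528025441871845 0.013859267329911357 y [-0.0152 -0.0088  0.0082]
  z -0.05 76 x -0.009564628576908069 0.014094897298667157 y [-0.0131 -0.0065  0.0051]
top open 0.0010940167592468953 tool-frame z pctl [-0.0598 -0.0472 -0.0413]
  z -0.06 7 x 0.009503675072463509 0.01150848315130225 y [-0.0072 -0.0063  0.0055]
  z -0.05 4 x 0.008144364030343576 0.011435351776878306 y [-0.0069 -0.0064 -0.0059]
```

Run:
```python
from g import *
p=np.array([.2176,.5051,.1921]);r=R.from_rotvec([-3.0768,.6345,0])
for n in("scene","top"):
    L=r.inv().apply(np.load(n+"0.npy").reshape(-1,3)-p);L=L[(abs(L[:,0])<.03)&(abs(L[:,1])<.075)&(L[:,2]<.05)&(L[:,2]>-.09)]
    print(n,len(L))
    for sg in(-1,1):
        q=L[L[:,1]*sg>0];q=q[np.argsort(-q[:,2])]
        print(sg,len(q),q[:3]);k=q[q[:,2]>q[0,2]-.015] if len(q) else q
        if len(k):print("  x",k[:,0].min(),k[:,0].max(),"y",k[:,1].min(),k[:,1].max())
s=state();print(s["qpos"],s["tool_pos"])
```

```text
scene 248
-1 134 [[ 0.0055 -0.0412 -0.0515]
 [-0.0012 -0.04   -0.0529]
 [ 0.0087 -0.0424 -0.0532]]
  x -0.009110057005516226 0.015738529183833335 y -0.053542568834461915 -0.03839567848924987
1 114 [[ 0.0083  0.051  -0.0521]
 [-0.0007  0.0519 -0.0523]
 [ 0.0107  0.0471 -0.0533]]
  x -0.004696492576830589 0.01500173124247295 y 0.0454893280056297 0.05794793385578463
top 86
-1 0 []
1 86 [[ 0.0079  0.0494 -0.0555]
 [ 0.0068  0.0504 -0.0562]
 [ 0.0106  0.0471 -0.057 ]]
  x -5.931484873140298e-06 0.011778112179896733 y 0.04361220990419917 0.05766365823922821
[ 0.8044 -0.2636 -0.6963  0.5083 -0.6655 -0.8795] [0.5    0.151  0.2222]
```

The true shut tips lie about 38.5 mm behind the reported TCP along tool z. Both cameras and both orientations agree, so I'll use that offset and approach carefully while watching the force.

Emit:
apply_moves([
  [0,0,0,0,0,0],
  [0,0,0,0,0,0],
  [0,0,0,0,0,0],
  [0,0,0,0,0,0],
  [0,0,0.5,0,0,0],
  [0,0,0.3,0,0,0],
  [0,0,0.3,0,0,0],
  [0,0,0,0,0,0],
], hand=0.2)

```text
clock: 6.5
tool_pos: [0.5303, 0.1584, 0.1762]
ee_rot: [-2.069, 1.601, -0.505]
force: [0.2, 0.5, -0.8]
opening: 0.604
finger_force: 0.0
```

```bash
python3 -c "
from g import *
plan([(D-.0235*A,RW)])
f=grab_frame('scene');c,r=proj(f,D+.03*A)[0].astype(int);cv2.imwrite('pics/g3.png',cv2.resize(f['image'][r-60:r+60,c-80:c+80,::-1],(480,360),interpolation=2))"
```

```text
t 6.5 p [0.5303 0.1584 0.1762] F [ 0.2345  0.4729 -0.8293] open 0.6036772352856169 ff 0.0 q [ 0.7234 -0.1556 -0.7616  0.5951 -0.4829 -0.9349]
turn total [ 0.0224 -0.0131  0.0054] n 1 | then shift total [-0.0069 -0.0243  0.4504] n 1
```

View pics/g3.png

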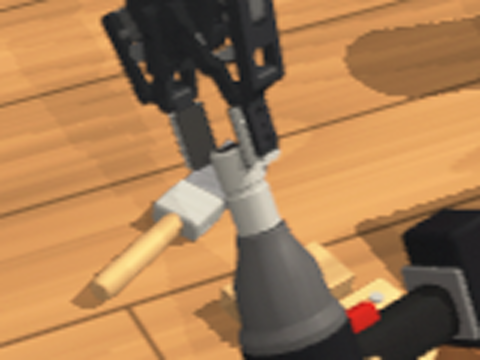

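The tips now straddle the socket's nut end, at (200,160) and (265,150) in the crop. I'll go on and grip.

Emit:
apply_moves([
  [0,-0.02,0.25,0,0,0],
  [0,0,0.2,0,0,0],
  [0,0,0,0,0,0],
])

```text
clock: 6.92
tool_pos: [0.5436, 0.162, 0.1591]
ee_rot: [-2.068, 1.6, -0.505]
force: [0.5, -0.2, 0.3]
opening: 0.601
finger_force: 0.0
```

Emit:
apply_moves([
  [0,0,0,0,0,0],
  [0,0,0,0,0,0],
  [0,0,0,0,0,0],
  [0,0,0,0,0,0],
  [0,0,0,0,0,0],
], hand=-1, newtons=60)

```text
clock: 7.55
tool_pos: [0.5438, 0.1625, 0.1603]
ee_rot: [-2.066, 1.599, -0.505]
force: [-6.6, -1.1, 5.1]
opening: 0.297
finger_force: 58.6
```

```bash
python3 -c "
from g import *
plan([(D-.0235*A,RW)]);s=state();print('F tool',R.from_rotvec(s['ee_rot']).inv().apply(s['force']),s['moment'])"
```

```text
t 7.55 p [0.5438 0.1625 0.1603] F [-6.5678 -1.109   5.0968] open 0.297024681757991 ff 58.617791533470154 q [ 0.6868 -0.1104 -0.7853  0.6557 -0.4066 -0.9771]
turn total [-0.0088  0.0022  0.0033] n 1 | then shift total [0.0053 0.0249 0.0276] n 1
F tool [-0.5735  2.5052 -7.9836] [-0.6498  2.3818  0.0443]
```

Emit:
apply_moves([
  [0,0,-0.15,0,0,0],
  [0,0,-0.15,0,0,0],
  [0,0,-0.3,0,0,0],
  [0,0,-0.5,0,0,0],
  [0,0,-0.5,0,0,0],
  [0,0,-0.4,0,0,0],
  [0,0,0,0,0,0],
])

```text
clock: 8.43
tool_pos: [0.488, 0.1487, 0.2429]
ee_rot: [-2.065, 1.597, -0.504]
force: [0.2, 1.0, -2.6]
opening: 0.3
finger_force: 62.5
```

```bash
cat >> g.py <<'E'
M=np.array([.0003,.0012,-.0221])   # mouth in tool frame (short)
E
python3 -c "
from g import *
P=SPARE-RS.apply(M); print('place',P)
plan([(P+[0,0,.2],RS),(P+[0,0,.06],RS)])
s=state();f=grab_frame('scene');c,r=proj(f,s['tool_pos'])[0].astype(int);cv2.imwrite('pics/g4.png',cv2.resize(f['image'][r-60:r+60,c-80:c+80,::-1],(480,360),interpolation=2))"
```

```text
place [ 0.4897 -0.1373 -0.0021]
t 8.425 p [0.488  0.1487 0.2429] F [ 0.2229  1.0494 -2.6371] open 0.29994038729172184 ff 62.45343804359436 q [ 0.8376 -0.3053 -0.6657  0.4872 -0.74   -0.8684]
turn total [-5.8503 -0.231  -0.7824] n 6 | then shift total [5.4064 1.8667 0.8996] n 6
turn total [0. 0. 0.] n 0 | then shift total [0.  0.  2.8] n 3
```

View pics/g4.png

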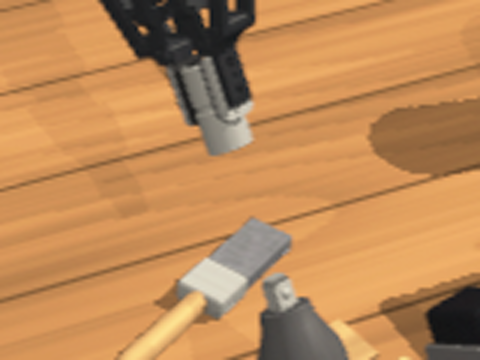

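The short socket is held with its mouth free at (225,145), and the bare drive shows at (280,290). I'll move it over the post.

Emit:
apply_moves([
  [0,0,0,-0.975,-0.0385,-0.1304],
  [0,0,0,-0.975,-0.0385,-0.1304],
  [0,0,0,-0.975,-0.0385,-0.1304],
  [0,0,0,-0.975,-0.0385,-0.1304],
  [0,0,0,-0.975,-0.0385,-0.1304],
  [0,0,0,-0.975,-0.0385,-0.1304],
  [0,0,0,0,0,0],
])

```text
clock: 9.35
tool_pos: [0.4894, 0.1483, 0.2383]
ee_rot: [2.555, -1.814, -0.004]
force: [-0.5, -0.1, -2.0]
opening: 0.298
finger_force: 62.5
```

Emit:
apply_moves([
  [0.772,0.267,0.129,0,0,0],
  [0.772,0.267,0.129,0,0,0],
  [0.772,0.267,0.129,0,0,0],
  [0.772,0.267,0.129,0,0,0],
  [0.772,0.267,0.129,0,0,0],
  [0.772,0.267,0.129,0,0,0],
  [0.772,0.267,0.129,0,0,0],
  [0,0,0,0,0,0],
  [0,0,0,0,0,0],
])

```text
clock: 10.48
tool_pos: [0.4891, -0.1379, 0.1966]
ee_rot: [2.56, -1.816, 0.0]
force: [0.7, -0.0, -1.9]
opening: 0.297
finger_force: 62.4
```

```bash
python3 -c "
from g import *
P=SPARE-RS.apply(M)
plan([(P+[0,0,.05],RS),(P+[0,0,.02],RS)])"
```

```text
t 10.475 p [ 0.4891 -0.1379  0.1966] F [ 0.7216 -0.015  -1.8842] open 0.29724830713864187 ff 62.44405746459961 q [ 0.0357  0.1713  0.0117  0.0022 -1.4128  0.3007]
turn total [ 0.0212 -0.015  -0.0177] n 1 | then shift total [-0.0066 -0.0155  2.9741] n 3
turn total [0. 0. 0.] n 0 | then shift total [0.  0.  0.6] n 1
```

Emit:
apply_moves([
  [-0.006,-0.016,0.8,0,0,0],
  [0,0,0.8,0,0,0],
  [0,0,0.8,0,0,0],
  [0,0,0.9,0,0,0],
  [0,0,0,0,0,0],
  [0,0,0,0,0,0],
])

```text
clock: 11.22
tool_pos: [0.4914, -0.1375, 0.034]
ee_rot: [2.563, -1.814, 0.005]
force: [-0.2, -0.2, -0.5]
opening: 0.3
finger_force: 62.4
```

```bash
cat > sock.py <<'E'
from g import *
from scipy.optimize import least_squares
def vcyl(c,rad,z0,z1,w):
    p=w.reshape(-1,3);p=p[(np.hypot(*(p[:,:2]-c).T)<rad+.008)&(p[:,2]>z0)&(p[:,2]<z1)]
    s=least_squares(lambda q:np.hypot(*(p[:,:2]-q).T)-rad,c,loss="soft_l1",f_scale=.001)
    return len(p),s.x,p[:,2].min(),p[:,2].max(),np.sqrt(np.median(s.fun**2))
E
python3 -c "
from sock import *
P=SPARE-RS.apply(M);plan([(P,RS)])
for n in ('scene','top'):
    f=grab_frame(n);w=cloud(f)
    for a,b in((.035,.06),(.045,.07),(.05,.065)): print(n,vcyl(SPARE[:2],.0135,a,b,w))
    if n=='scene':
        c,r=proj(f,SPARE+[0,0,.04])[0].astype(int);cv2.imwrite('pics/g5.png',cv2.resize(f['image'][r-60:r+60,c-80:c+80,::-1],(480,360),interpolation=2))"
```

```text
t 11.225 p [ 0.4914 -0.1375  0.034 ] F [-0.2425 -0.1958 -0.5254] open 0.30036996310514996 ff 62.41456389427185 q [ 0.0372  0.2839 -0.2773  0.0039 -1.0084  0.2998]
turn total [-0.002  -0.0334  0.0043] n 1 | then shift total [-0.0155  0.0306  0.7216] n 1
scene (20, array([ 0.491 , -0.1385]), np.float64(0.03520317866524249), np.float64(0.05993992759973319), np.float64(0.000605317607227744))
scene (53, array([ 0.4915, -0.1383]), np.float64(0.0559781708309806), np.float64(0.06997985811737326), np.float64(0.0005276768039896452))
scene (36, array([ 0.4913, -0.1383]), np.float64(0.0559781708309806), np.float64(0.06429213689098112), np.float64(0.0005297047658673832))
top (1, array([ 0.489, -0.139]), np.float64(0.05610666558350471), np.float64(0.05610666558350471), np.float64(4.4091190767869826e-09))
top (4, array([ 0.4916, -0.1373]), np.float64(0.05610666558350471), np.float64(0.06715180478037196), np.float64(0.0002780345465188627))
top (3, array([ 0.4908, -0.1382]), np.float64(0.05610666558350471), np.float64(0.06290770708729299), np.float64(0.00016799631051793093))
```

View pics/g5.png

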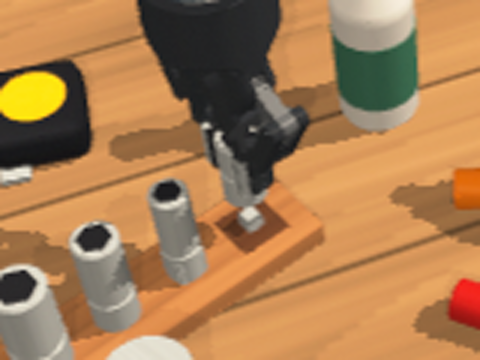

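The socket's mouth is at z ≈ 0.056, directly above the post, which shows at (248,218). It sits about 2.3 mm too far in x. I'll correct that and lower.

Emit:
apply_moves([
  [-0.015,0.044,0,0,0,0],
  [0,0,0.2,0,0,0],
  [0,0,0.2,0,0,0],
  [0,0,0.1,0,0,0],
  [0,0,0,0,0,0],
])

```text
clock: 11.95
tool_pos: [0.4878, -0.1377, 0.0066]
ee_rot: [2.561, -1.815, 0.0]
force: [1.4, 1.7, -1.8]
opening: 0.297
finger_force: 62.6
```

Emit:
apply_moves([
  [0,0,0.1,0,0,0],
  [0,0,0.08,0,0,0],
  [0,0,0,0,0,0],
])

```text
clock: 12.32
tool_pos: [0.4881, -0.1379, -0.0015]
ee_rot: [2.561, -1.815, 0.002]
force: [1.1, 0.5, 2.9]
opening: 0.299
finger_force: 63.1
```

Emit:
apply_moves([
  [0,0,0.03,0,0,0],
  [0,0,0,0,0,0],
])

```text
clock: 12.58
tool_pos: [0.4882, -0.1382, -0.0017]
ee_rot: [2.562, -1.814, 0.003]
force: [-2.6, 2.0, 13.8]
opening: 0.296
finger_force: 64.4
```

Emit:
apply_moves([
  [0,0,0,0,0,0],
  [0,0,0,0,0,0],
  [0,0,0,0,0,0],
  [0,0,-0.5,0,0,0],
  [0,0,-0.8,0,0,0],
  [0,0,-0.8,0,0,0],
  [0,0,-0.8,0,0,0],
  [0,0,0,0,0,0],
], hand=0.2)

```text
clock: 13.58
tool_pos: [0.4898, -0.1379, 0.1447]
ee_rot: [-2.563, 1.816, -0.009]
force: [-0.2, 0.6, -0.8]
opening: 0.6
finger_force: 0.0
```

```bash
python3 -c "
from sock import *
for n in ('scene','top'):
    w=cloud(grab_frame(n));print(n,vcyl(SPARE[:2],.0135,.03,.066,w),vcyl(SPARE[:2],.0135,.03,.12,w)[3],vcyl(WIDE[:2],.017,.035,.088,w))
# tip at s=31mm from mouth -> tool_pos 38.5 below
P=WIDE+[0,0,.031-.0385]
plan([(P+[0,0,.12],RS),(P,RS)])"
```

```text
scene (177, array([ 0.4882, -0.1391]), np.float64(0.030412691180033334), np.float64(0.06597246126687419), np.float64(0.0006104448132383637)) 0.07523376408765448 (398, array([ 0.5387, -0.2803]), np.float64(0.03528533196696187), np.float64(0.0879829571612721), np.float64(0.00044246104238959526))Traceback (most recent call last):
  File "<string>", line 4, in <module>
    w=cloud(grab_frame(n));print(n,vcyl(SPARE[:2],.0135,.03,.066,w),vcyl(SPARE[:2],.0135,.03,.12,w)[3],vcyl(WIDE[:2],.017,.035,.088,w))
                                                                                                       ~~~~^^^^^^^^^^^^^^^^^^^^^^^^^^^
  File "sock.py", line 6, in vcyl
    return len(p),s.x,p[:,2].min(),p[:,2].max(),np.sqrt(np.median(s.fun**2))
                      ~~~~~~~~~~^^
    return umr_minimum(a, axis, None, out, keepdims, initial, where)
ValueError: zero-size array to reduction operation minimum which has no identity
```

```bash
python3 -c "
from g import *
P=WIDE+[0,0,.031-.0385]
plan([(P+[0,0,.155],RS),(P,RS)])"
```

```text
t 13.675 p [ 0.4874 -0.1373  0.1411] F [-0.038   0.2637 -0.5866] open 0.6021937976995703 ff 0.0 q [ 0.0366  0.1923 -0.1043  0.0018 -1.2762  0.3001]
turn total [ 0.0232 -0.0099 -0.0126] n 1 | then shift total [ 3.0263 -0.015  -0.5276] n 4
turn total [0. 0. 0.] n 0 | then shift total [0.  0.  3.1] n 4
```

Emit:
apply_moves([
  [0.757,-0.004,-0.132,0,0,0],
  [0.757,-0.004,-0.132,0,0,0],
  [0.757,-0.004,-0.132,0,0,0],
  [0.757,-0.004,-0.132,0,0,0],
  [0,0,0,0,0,0],
  [0,0,0,0,0,0],
])

```text
clock: 14.42
tool_pos: [0.5379, -0.2795, 0.1665]
ee_rot: [2.56, -1.815, -0.005]
force: [-0.2, 0.9, 0.1]
opening: 0.599
finger_force: 0.0
```

```bash
python3 -c "
from g import *
P=WIDE+[0,0,.031-.0385]
plan([(P,RS)])"
```

```text
t 14.425 p [ 0.5379 -0.2795  0.1665] F [-0.1879  0.9172  0.1112] open 0.5989943901047862 ff 0.0 q [-0.2204  0.3776  0.2154  0.002  -1.4126  0.5572]
turn total [ 0.0426  0.0043 -0.014 ] n 1 | then shift total [ 0.0084 -0.0084  3.0799] n 4
```

Emit:
apply_moves([
  [0.008,-0.008,0.7,0,0,0],
  [0,0,0.7,0,0,0],
  [0,0,0.7,0,0,0],
  [0,0,0.5,0,0,0],
  [0,0,0.48,0,0,0],
  [0,0,0,0,0,0],
])

```text
clock: 15.18
tool_pos: [0.5368, -0.2791, 0.0121]
ee_rot: [2.56, -1.813, -0.008]
force: [0.5, -0.1, 0.6]
opening: 0.603
finger_force: 0.0
```

Emit:
apply_moves([
  [0,0,0,0,0,0],
  [0,0,0,0,0,0],
  [0,0,0,0,0,0],
  [0,0,0,0,0,0],
  [0,0,0,0,0,0],
], hand=-1, newtons=80)

```text
clock: 15.8
tool_pos: [0.5396, -0.2807, 0.0156]
ee_rot: [2.562, -1.815, 0.003]
force: [-1.2, 2.2, 6.1]
opening: 0.38
finger_force: 79.4
```

```bash
python3 -c "
from sock import *
plan([])
w=cloud(grab_frame('scene'));print(vcyl(WIDE[:2],.017,.03,.05,w));s=state();print(s['tool_pos'])"
```

```text
t 15.8 p [ 0.5396 -0.2807  0.0156] F [-1.2293  2.1688  6.1074] open 0.3796510370693 ff 79.37312364578247 q [-0.2212  0.4734 -0.0352  0.0031 -1.0612  0.5575]
(121, array([ 0.5391, -0.2803]), np.float64(0.030335729058467164), np.float64(0.049377183258674254), np.float64(0.0005729836347241994))
[ 0.5396 -0.2807  0.0156]
```

Emit:
apply_moves([
  [0,0,-0.3,0,0,0],
  [0,0,-0.7,0,0,0],
  [0,0,-0.9,0,0,0],
  [0,0,-0.9,0,0,0],
  [0,0,-0.9,0,0,0],
  [0,0,-0.9,0,0,0],
  [0,0,-0.4,0,0,0],
  [0,0,0,0,0,0],
  [0,0,0,0,0,0],
])

```text
clock: 16.98
tool_pos: [0.5387, -0.2796, 0.2626]
ee_rot: [2.56, -1.815, -0.004]
force: [-0.3, 0.0, -3.3]
opening: 0.384
finger_force: 79.7
```

```bash
cat >> g.py <<'E'
M2=np.array([0,0,-.0044])
E
python3 -c "
from sock import *
s=state();p=s['tool_pos'];print('up',R.from_rotvec(s['ee_rot']).apply([0,0,-1]))
for n in('scene',):
    w=cloud(grab_frame(n))
    for a,b in((-.005,.012),(.012,.03)): print(n,vcyl(p[:2],.017,p[2]+a,p[2]+b,w),p)
o=np.load('scene0.npy')
for nm,c,r in(('mid',(.522,-.2325),.0142),('slim',(.5053,-.1853),.012),('short',SPARE[:2],.0135)):print(nm,vcyl(np.array(c),r,.03,.066,w)[1])
plan([(D+.06*A-RW.apply(M2),RW),(D+.025*A-RW.apply(M2),RW)])"
```

```text
up [0.0041 0.0008 1.    ]
scene (85, array([ 0.538 , -0.2793]), np.float64(0.2667778764412182), np.float64(0.274454005489789), np.float64(0.00045724311348888796)) [ 0.5387 -0.2796  0.2626]
scene (267, array([ 0.5381, -0.2794]), np.float64(0.27460860283388083), np.float64(0.292543485675117), np.float64(0.00047063316101810665)) [ 0.5387 -0.2796  0.2626]
mid [ 0.5222 -0.2331]
slim [ 0.5056 -0.1858]
short [ 0.4882 -0.139 ]
t 17.025 p [ 0.5386 -0.2796  0.2623] F [ 0.0849 -0.1077 -3.4745] open 0.3830582920564509 ff 79.73880171775818 q [-0.2204  0.371   0.4457  0.0019 -1.6498  0.558 ]
turn total [5.8748 0.2512 0.7799] n 6 | then shift total [-8.5297 -0.7005  1.445 ] n 9
turn total [0. 0. 0.] n 0 | then shift total [ 0.  -0.   0.7] n 1
```

Emit:
apply_moves([
  [0,0,0,0.979,0.042,0.13],
  [0,0,0,0.979,0.042,0.13],
  [0,0,0,0.979,0.042,0.13],
  [0,0,0,0.979,0.042,0.13],
  [0,0,0,0.979,0.042,0.13],
  [0,0,0,0.979,0.042,0.13],
  [0,0,0,0,0,0],
])

```text
clock: 17.9
tool_pos: [0.5368, -0.2803, 0.262]
ee_rot: [-2.065, 1.603, -0.504]
force: [-0.5, -1.1, -2.8]
opening: 0.379
finger_force: 80.1
```

Emit:
apply_moves([
  [-0.775,-0.064,0.131,0,0,0],
  [-0.775,-0.064,0.131,0,0,0],
  [-0.775,-0.064,0.131,0,0,0],
  [-0.775,-0.064,0.131,0,0,0],
  [-0.775,-0.064,0.131,0,0,0],
  [-0.775,-0.064,0.131,0,0,0],
  [-0.775,-0.064,0.131,0,0,0],
  [-0.775,-0.064,0.131,0,0,0],
  [-0.775,-0.064,0.131,0,0,0],
  [-0.775,-0.064,0.131,0,0,0],
  [-0.775,-0.064,0.131,0,0,0],
  [0,0,0,0,0,0],
])

```text
clock: 19.4
tool_pos: [0.5, 0.1527, 0.2236]
ee_rot: [-2.071, 1.594, -0.508]
force: [-0.6, -0.3, -3.5]
opening: 0.377
finger_force: 80.0
```

```bash
cat > wfit.py <<'E'
from g import *
from scipy.optimize import least_squares
# positions of held wide socket axis and of drive stub, in drive frame (RW tool axes x,y; s along A)
def held(save=None):
    plan([(D+.025*A-RW.apply(M2),RW)])
    for n in("scene","top"):
        f=grab_frame(n);w=cloud(f).reshape(-1,3);s=state()
        L=RW.inv().apply(w-D);L[:,2]*=-1
        p=RW.inv().apply(s["tool_pos"]-D);m=-p[2]+.0043
        for nm,a,b,rad,c in(("socket",m+.002,m+.028,.017,p[:2]),("stub",.004,min(.015,m-.003),.00635,np.zeros(2)),("nose",-.025,-.003,None,np.zeros(2))):
            q=L[(L[:,2]>a)&(L[:,2]<b)];q=q[np.hypot(*(q[:,:2]-c).T)<(rad or .024)+.008]
            if len(q)<4: print(n,nm,len(q));continue
            r=rad if rad else .016-q[:,2]*11/30
            o=least_squares(lambda x:np.hypot(*(q[:,:2]-x).T)-r,c,loss="soft_l1",f_scale=.001)
            print(n,nm,len(q),"xy",o.x,"s",q[:,2].min(),q[:,2].max(),"tool",p)
        if save and n=="scene":
            c,r=proj(f,D+.03*A)[0].astype(int);cv2.imwrite(save,cv2.resize(f['image'][r-60:r+60,c-80:c+80,::-1],(640,480),interpolation=2))
if __name__=="__main__":
    import sys;held(sys.argv[1] if len(sys.argv)>1 else None)
E
python3 wfit.py pics/g6.png
```

```text
t 19.4 p [0.5    0.1527 0.2236] F [-0.5504 -0.2565 -3.4986] open 0.37711167067387824 ff 80.02622723579407 q [ 0.8095 -0.2638 -0.6951  0.5129 -0.6686 -0.8812]
turn total [-0.0074 -0.01    0.0588] n 1 | then shift total [0.0358 0.0158 0.6978] n 1
scene socket 291 xy [-0.002  -0.0002] s 0.06199366785370794 0.08792700626037683 tool [-0.0006 -0.0006 -0.0557]
scene stub 59 xy [ 0.0016 -0.0019] s 0.004120595467676386 0.014895470453751183 tool [-0.0006 -0.0006 -0.0557]
scene nose 306 xy [-0.0001  0.0007] s -0.024943963189370096 -0.0030675912712718758 tool [-0.0006 -0.0006 -0.0557]
top socket 78 xy [-0.0023 -0.0005] s 0.06245274430845412 0.08695345607773303 tool [ 0.0002 -0.0008 -0.0559]
top stub 29 xy [-0.0003 -0.0021] s 0.004310984251075109 0.014773185505842293 tool [ 0.0002 -0.0008 -0.0559]
top nose 279 xy [-0.0004  0.0003] s -0.024954961461977367 -0.003439041964752848 tool [ 0.0002 -0.0008 -0.0559]
```

View pics/g6.png

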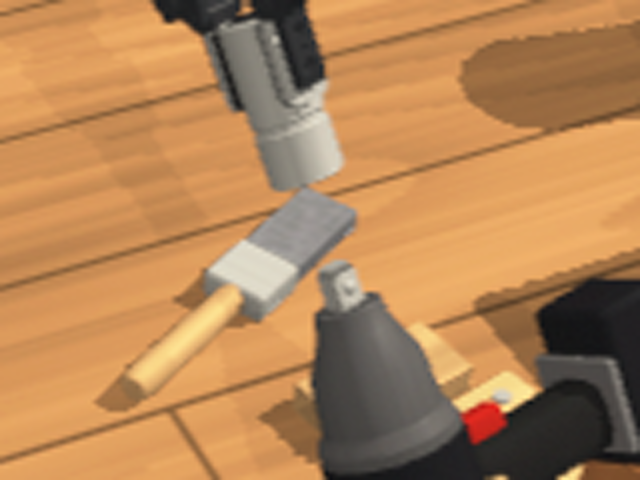

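The socket's mouth at (305,180) is lined up with the drive at (340,285). By the fit it needs about +2 mm in tool x.

Emit:
apply_moves([
  [0.04,0.004,0.3,0,0,0.05],
  [0,0,0.3,0,0,0],
  [0,0,0.1,0,0,0],
  [0,0,0,0,0,0],
  [0,0,0,0,0,0],
])

```text
clock: 20.12
tool_pos: [0.5207, 0.153, 0.1966]
ee_rot: [-2.06, 1.603, -0.507]
force: [-0.7, -0.2, -2.6]
opening: 0.379
finger_force: 80.1
```

```bash
python3 wfit.py
```

```text
t 20.125 p [0.5207 0.153  0.1966] F [-0.6824 -0.2463 -2.5895] open 0.3793384394838528 ff 80.12456059455872 q [ 0.7478 -0.2006 -0.7339  0.5528 -0.5519 -0.9035]
turn total [-0.0331 -0.0176 -0.0422] n 1 | then shift total [-0.0622  0.0356  0.0242] n 1
scene socket 280 xy [ 0.0027 -0.0012] s 0.02831233878937725 0.053788187416969536 tool [ 0.003  -0.0018 -0.0218]
scene stub 57 xy [ 0.0011 -0.0017] s 0.004206076117614896 0.014345118799826742 tool [ 0.003  -0.0018 -0.0218]
scene nose 305 xy [0.0001 0.0009] s -0.02498888935165549 -0.003086241458891884 tool [ 0.003  -0.0018 -0.0218]
top socket 62 xy [ 0.0015 -0.0015] s 0.028691088804905233 0.05329925757184571 tool [ 0.0029 -0.0017 -0.0218]
top stub 0
top nose 266 xy [-0.0003  0.0004] s -0.024927593682608672 -0.003003740327651177 tool [ 0.0029 -0.0017 -0.0218]
```

Emit:
apply_moves([
  [-0.035,0.025,0,0,0,0],
  [0,0,0,0,0,0],
])

```text
clock: 20.48
tool_pos: [0.5189, 0.1547, 0.1952]
ee_rot: [-2.061, 1.603, -0.507]
force: [-0.4, 0.6, -3.3]
opening: 0.381
finger_force: 80.1
```

Emit:
apply_moves([
  [0,0,0.06,0,0,0],
  [0,0,0.06,0,0,0],
  [0,0,0.06,0,0,0],
  [0,0,0,0,0,0],
])

```text
clock: 20.98
tool_pos: [0.5243, 0.1559, 0.1877]
ee_rot: [-2.061, 1.603, -0.507]
force: [0.3, -0.0, -2.6]
opening: 0.382
finger_force: 80.1
```

```bash
python3 wfit.py;python3 -c "
from g import *
s=state();print('Ftool',RW.inv().apply(s['force']),s['moment'])"
```

```text
t 20.975 p [0.5243 0.1559 0.1877] F [ 0.2827 -0.0301 -2.5666] open 0.38220145528210014 ff 80.12484312057495 q [ 0.7394 -0.1827 -0.75    0.5762 -0.5202 -0.9257]
turn total [-0.0234 -0.0193 -0.0373] n 1 | then shift total [-0.0252  0.0024 -0.1705] n 1
scene socket 278 xy [0.0011 0.0005] s 0.018632919532931898 0.044435830561331525 tool [ 0.0013 -0.0001 -0.0122]
scene stub 49 xy [ 0.0023 -0.0026] s 0.004451111230549263 0.01348605516912382 tool [ 0.0013 -0.0001 -0.0122]
scene nose 300 xy [0.     0.0007] s -0.02498678479324151 -0.0030631113186337894 tool [ 0.0013 -0.0001 -0.0122]
top socket 60 xy [-0.0004 -0.0003] s 0.019594355751703256 0.0439944607246434 tool [ 0.0013 -0.0001 -0.0122]
top stub 1
top nose 275 xy [-0.0006  0.0004] s -0.024992652407240832 -0.003033148556567402 tool [ 0.0013 -0.0001 -0.0122]
Ftool [0.067  2.1661 3.4083] [-0.5577  2.204  -0.0032]
```

Emit:
apply_moves([
  [0,0,0.04,0,0,0],
  [0,0,0.04,0,0,0],
  [0,0,0,0,0,0],
])

```text
clock: 21.45
tool_pos: [0.5268, 0.1568, 0.185]
ee_rot: [-2.06, 1.602, -0.507]
force: [2.9, -0.2, -1.7]
opening: 0.382
finger_force: 80.2
```

```bash
cat > q.py <<'E'
from g import *
s=state();r=R.from_rotvec(s['ee_rot']);p=RW.inv().apply(s['tool_pos']-D)
print(s['clock'],'Ftool',RW.inv().apply(s['force']),'Mtool',RW.inv().apply(s['moment']),'mouth s',-p[2]+.0043,'xy',p[:2],'rot',(RW.inv()*r).as_rotvec(True),s['opening'])
E
python3 q.py
```

```text
21.45 Ftool [ 0.8959 -1.2923  3.0208] Mtool [-1.2366 -0.0045  0.0363] mouth s 0.012688481067948823 xy [ 0.0009 -0.0008] rot [0.2067 0.077  0.2191] 0.381723850858111
```

Emit:
apply_moves([
  [0,0,0.06,0,0,0],
  [0,0,0.06,0,0,0],
  [0,0,0.04,0,0,0],
  [0,0,0,0,0,0],
])

```text
clock: 21.95
tool_pos: [0.5314, 0.158, 0.1784]
ee_rot: [-2.06, 1.602, -0.507]
force: [5.3, 0.6, -1.0]
opening: 0.378
finger_force: 80.1
```

```bash
python3 q.py
```

```text
21.95 Ftool [ 0.8029 -3.7888  3.8531] Mtool [-0.3744  0.2743  0.0211] mouth s 0.00457546159103496 xy [ 0.001  -0.0008] rot [0.2052 0.0792 0.2205] 0.377581267075959
```

Emit:
apply_moves([
  [0,0,0.05,0,0,0],
  [0,0,0.05,0,0,0],
  [0,0,0,0,0,0],
  [0,0,0,0,0,0],
])

```text
clock: 22.45
tool_pos: [0.5341, 0.1588, 0.1743]
ee_rot: [-2.06, 1.602, -0.507]
force: [7.6, 0.7, -1.0]
opening: 0.387
finger_force: 80.6
```

```bash
python3 q.py
```

```text
22.45 Ftool [ 1.2194 -5.6125  5.1165] Mtool [0.2905 0.3205 0.0061] mouth s -0.0004005850528570774 xy [ 0.0009 -0.0008] rot [0.201  0.0725 0.2192] 0.3868834071306264
```

Emit:
apply_moves([
  [0,0,0.04,0,0,0],
  [0,0,0.03,0,0,0],
  [0,0,0,0,0,0],
])

```text
clock: 22.82
tool_pos: [0.5348, 0.1587, 0.1743]
ee_rot: [-2.057, 1.601, -0.508]
force: [-45.2, -1.8, 33.1]
opening: 0.381
finger_force: 86.4
```

```bash
python3 q.py
```

```text
22.825 Ftool [ -9.6151  17.1809 -52.4915] Mtool [-8.2407 -2.9057 -0.0707] mouth s -0.0008451407218309738 xy [ 0.0011 -0.0014] rot [0.4078 0.0199 0.2718] 0.38099532090617655
```

It has bottomed out: there was a firm 52 N reaction at mouth s ≈ 0. I'll relax, release and retreat along the axis.

Emit:
apply_moves([
  [0,0,-0.05,0,0,0],
  [0,0,0,0,0,0],
])

```text
clock: 23.08
tool_pos: [0.5344, 0.1588, 0.1742]
ee_rot: [-2.059, 1.602, -0.507]
force: [-11.5, -0.6, 11.7]
opening: 0.379
finger_force: 82.1
```

Emit:
apply_moves([
  [0,0,0,0,0,0],
  [0,0,0,0,0,0],
  [0,0,0,0,0,0],
  [0,0,0,0,0,0],
  [0,0,-0.3,0,0,0],
  [0,0,-0.6,0,0,0],
  [0,0,-0.8,0,0,0],
  [0,0,-0.8,0,0,0],
  [0,0,0,0,0,0],
  [0,0,0,0,0,0],
], hand=0.3)

```text
clock: 24.32
tool_pos: [0.4642, 0.1406, 0.2746]
ee_rot: [-2.062, 1.603, -0.506]
force: [0.5, -0.3, -0.2]
opening: 0.651
finger_force: 0.0
```

Run:
```python
from sock import *
plan([])
a=[]
for n in("scene","top"):
    f=grab_frame(n);w=cloud(f)
    L=RW.inv().apply(w.reshape(-1,3)-D);L[:,2]*=-1
    for lo,hi in((.004,.03),(.03,.07)):
        q=L[(L[:,2]>lo)&(L[:,2]<hi)&(np.hypot(L[:,0],L[:,1])<.025)]
        o=least_squares(lambda x:np.hypot(*(q[:,:2]-x).T)-.017,[0,0],loss="soft_l1",f_scale=.001);print(n,len(q),o.x)
    q=L[(np.hypot(L[:,0],L[:,1])<.016)&(L[:,2]>.06)&(L[:,2]<.09)];print("end s",len(q),np.percentile(q[:,2],[50,90,98]))
    k=proj(f,D+.04*A)[0].astype(int);b=proj(f,SPARE+[0,0,.03])[0].astype(int)
    for c,r in(k,b): a.append(cv2.resize(f["image"][r-45:r+45,c-60:c+60,::-1],(400,300),interpolation=2))
    for nm,c,r in(('mid',(.522,-.2325),.0142),('slim',(.5053,-.1853),.012),('short',SPARE[:2],.0135)):print(nm,vcyl(np.array(c),r,.03,.066,w)[1])
cv2.imwrite("pics/end.png",cv2.vconcat([cv2.hconcat(a[:2]),cv2.hconcat(a[2:])]))
```

```text
t 24.325 p [0.4642 0.1406 0.2746] F [ 0.4674 -0.2926 -0.1688] open 0.6507674029460867 ff 0.0 q [ 0.9037 -0.3765 -0.6231  0.4738 -0.8731 -0.8794]
scene 272 [0.0004 0.    ]
scene 430 [0.0002 0.0009]
end s 122 [0.0714 0.0757 0.0761]
mid [ 0.5222 -0.2331]
slim [ 0.5057 -0.186 ]
short [ 0.4881 -0.1392]
top 119 [-0.0004 -0.0005]
top 190 [-0.001   0.0006]
end s 247 [0.0756 0.0781 0.0791]
mid [ 0.5217 -0.2321]
slim [ 0.505  -0.1848]
short [ 0.4874 -0.1381]
```

View pics/end.png

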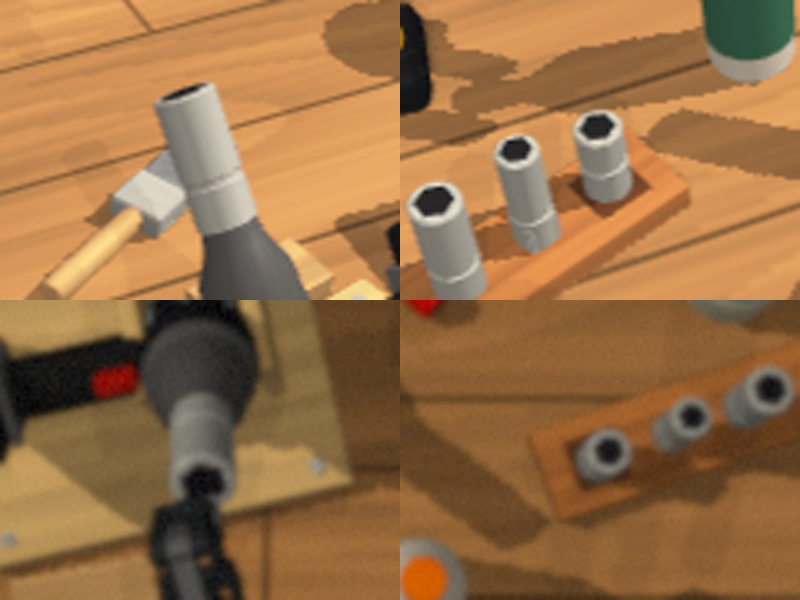

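The wide socket sits flush on the nose at (210,180) and coaxial with the drive, and its end is at s ≈ 75–76 mm. The short socket stands on its post at (603,160). The other two are unmoved and the gripper is clear, so I'll hand in.

```bash
python3 -c "
from plant import *
print(close_job())"
```

```text
the job is handed in; nothing more can be done
None
```

The job is handed in: the short socket stands fully down on the empty post, the widest tall socket is pushed home on the wrench's drive and released, and the other two sockets measured unmoved; the hand-in gave no verdict, and I judged the click by the hard stop and socket position, not by reading the spring balls.

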